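Put the third seasoning tin back into its row

ROBOT

A 7-joint arm with a two-finger parallel gripper is mounted at the origin on the work surface. World frame = base frame: x ahead of the robot, y to its left, z up, the work surface at z = 0. Lengths are in m, angles in rad, forces in N, time in s.
With the tool pointing down it reaches from about 0.425 to 0.825 m from the base axis. Payload 3.6 kg.
Tool frame: the origin (TCP) lies midway between the tips of the shut fingers; the grasp point (between the pads) lies 19 mm behind it; z points along the fingers, y is the line along which they close (so a half turn about z gives the same grasp; the last joint's range is limited). The gripper opens to 85 mm and grips with 20 to 120 N. Pads are 22 mm wide; open, the fingers measure 114 mm over their backs; the gripper's body (76 mm by 85 mm) begins 54 mm behind the grasp point. The pads swing forward as they close: fully open they stand 13 mm farther back than shut.
Start: joints at [-1.135, 0.615, -0.013, 1.423, 0.008, 1.103, -0.04], TCP at [0.29, 0.582, 0.231] pointing down, gripper open.
Joint ranges: [-3.12, 3.12], [-0.3, 2.06], [-1.34, 1.32], [0.26, 2.42], [-1.36, 4.5], [0.01, 1.98], [-2.84, 2.84]. Speed limits (rad/s): [2.79, 2.79, 3.14, 3.14, 3.14, 3.14, 3.14].

INTERFACE

Orientations are given as a unit quaternion [w, x, y, z].
In Python, from rig import arm gives the robot as it stands. Calls block until the motion is done:
- arm.move_to(position, orientation): joint-space move of the TCP to a pose.
- arm.move_l(position, max_speed=0.15, rotation=None, f_stop=None): straight line of the TCP; rotation=None keeps the orientation; max_speed is the mean speed in m/s. With f_stop (N) it stops when the force on the tool has changed by that much, and returns True; else False.
- arm.movej(angles): joint-space move.
- arm.open() and arm.close(newtons=None): open the fingers fully, or close them until they stop; newtons is the grip in N (None keeps the last).
- arm.sleep(seconds).
- arm.solve_ik(position, orientation): joint angles nearest the present ones, or None.
- arm.observe(): the state.
- arm.snapshot(name): name is "scene" or "side" or "wrist"; returns the picture (420x560x3 uint8, red, green, blue); there is no depth.
- arm.camera_params(name): a dict with "camera_matrix" (3x3 intrinsics, pixels), "R" (3x3) and "t" (3): a world point X has camera coordinates R X + t; the wrist camera has in their place "T_tool_cam" (4x4, takes a point from camera to tool coordinates, whose origin is the TCP and whose axes are the flange's). Camera axes: x right, y down, z forward; pixel columns grow to the right and rows downward; lengths in m; the calibration is good to about 2 mm. A picture is of the moment at which its call begins: read the wrist's pose just before it. camera_params takes no time and is no camera call.
A pose or a line that the arm cannot do raises arm.MotionError and nothing moves.
- arm.sign_off(): hands the job in; it is judged then, once.
The state is a dict: "clock": time; "qpos": joint angles; "dq": joint speeds; "joint_efforts": joint torques, N m; "position": TCP position; "tool_rot": TCP orientation; "ft_force": force on the tool from outside, world axes, zero at the start; "wrist_torque": the same for the moment, N m; "width": finger opening in m; "grasp_force": force on a finger pad.
Only numpy, scipy, OpenCV 4.12 (cv2) and the standard library are available. Lean on these libraries where they do the work, as an engineer would, in place of code of your own. Each camera call takes 0.05 s, during which the arm holds its last target. There are 200 camera calls.

TASK

The seasoning tins belong in the low metal rack in the order of the dots on their lids, but the row has closed up and the tin with three dots stands loose on the counter. First push its two neighbours, the tins with two and four dots, apart along the rack until there is room, then set the three-dot tin down between them, standing flat on the rack floor and square in the row. Keep these three tins upright all along, and leave all three standing in the rack.

Things in the scene. Friction and masses are not known exactly. Their poses are not given: they have to be found in the camera images.
- jar3: Square-cornered dark steel tin, flat white lid with three black dots. 44 mm (its x) by 60 mm (its y), 62 mm tall, straight sides, about 0.2 kg. Origin: centre of underside, z up. Loose on the counter left of (+y from) the rack, yaw within 0.4 rad. Bystanders: a taller tin (95 mm, same footprint, blank lid), a round tin.
- jar2: Square-cornered dark steel tin, flat white lid with two black dots. 44 mm (its x) by 60 mm (its y), 62 mm tall, straight sides, about 0.2 kg. Origin: centre of underside, z up. Loose in the rack on the +y side of the gap, axes parallel to the rack's; slides when pushed low on its side, shoving along the one-dot tin (same size) 2 to 6 mm beyond it.
- jar4: Square-cornered dark steel tin, flat white lid with four black dots. 44 mm (its x) by 60 mm (its y), 62 mm tall, straight sides, about 0.2 kg. Origin: centre of underside, z up. Loose in the rack on the -y side of the gap, axes parallel to the rack's; slides when pushed low on its side, shoving along the five-dot tin (same size) 2 to 6 mm beyond it.
- rack: Fixed bright metal channel, 72 mm (its x) by 412 mm (its y). Origin: centre of underside. Floor 5 mm thick; inside 66 by 400 mm; long lips 12 mm high, end plates 40 mm high. Holds the tins with 1, 2, 4, 5 dots from its +y to its -y end. At the start the gap between 2 and 4 is at its middle, 41 to 45 mm wide; about 54 mm is free at each end of the row.
Not all that is in view belongs to the job. Leave any red look-alike of the jar2 alone.

How it is judged:
On the way:
1. with the three-dot tin still away from the row, the two-dot and four-dot tins have been pushed so far apart that it fits between them (centres over 122 mm apart along the rack) (horizontal distance between jar3 and rack above 0.16 m and horizontal distance between jar2 and jar4 above 0.122 m and angle between each of jar2, jar4's own z axis and vertical below 0.15 rad), for 0.2 s.
At the end, for the whole second after the job is handed in: The three-dot tin stands between the two-dot and four-dot tins in the rack, its axes within 0.2 rad of the rack's; all three are at rest, upright within 0.15 rad, flat on the rack floor (origin less than 12 mm above the rack's underside) and within 15 mm of the rack's centre line (x of jar3 in the frame of rack between -0.015 and 0.015 m and z of each of jar3, jar2, jar4 in the frame of rack below 0.012 m and angle between each of jar3, jar2, jar4's own z axis and vertical below 0.15 rad and linear speed of each of jar3, jar2, jar4 below 0.02 m/s and x of jar2 in the frame of rack between -0.015 and 0.015 m and x of jar4 in the frame of rack between -0.015 and 0.015 m and angle between the y axis of jar3 and the y axis of rack, either way round below 0.2 rad and y of jar3 in the frame of jar2 below -0.05 m and y of jar3 in the frame of jar4 above 0.05 m and y of jar2 in the frame of rack below 0.18 m and y of jar4 in the frame of rack above -0.18 m); the robot touches nothing.
It fails at once if the two-dot tin is tipped by more than 0.6 rad (angle between jar2's own z axis and vertical above 0.6 rad).
It fails at once if the three-dot tin is tipped by more than 0.6 rad (angle between jar3's own z axis and vertical above 0.6 rad).
It fails at once if the four-dot tin is tipped by more than 0.6 rad (angle between jar4's own z axis and vertical above 0.6 rad).
It also fails if it takes over 58 s, if anything falls off the work surface, if the arm or the gripper's body presses on something with over 40 N, if the wrist force passes 120 N, or if a joint passes its speed limit or range.

## Working session

There is one attempt and no reset: what is moved stays moved. The work goes in short steps, each a Python script; the robot and the scene stay as the last script left them, time stands still between calls to the robot, and variables do not carry over. Pictures are saved under pics/ and viewed, at most 10 in all, crops included, and the job is handed in when it is done.

```bash
mkdir -p pics; ls; python3 - <<'E'
from rig import arm
import cv2,numpy as np
for n in ["scene","side"]:
    im=arm.snapshot(n); cv2.imwrite(f"pics/{n}0.png",im[:,:,::-1])
    p=arm.camera_params(n); print(n,{k:np.round(v,3).tolist() for k,v in p.items()})
print(arm.camera_params("wrist"))
o=arm.observe(); print(o)
E
```

```text
pics
scene {'camera_matrix': [[532.398, 0.0, 282.398], [0.0, 532.398, 211.736], [0.0, 0.0, 1.0]], 'R': [[0.784, 0.621, 0.011], [0.533, -0.665, -0.523], [-0.318, 0.416, -0.852]], 't': [-0.479, -0.263, 1.265]}
side {'camera_matrix': [[523.973, 0.0, 269.357], [0.0, 523.973, 207.803], [0.0, 0.0, 1.0]], 'R': [[0.709, -0.705, 0.009], [-0.449, -0.461, -0.765], [0.544, 0.539, -0.643]], 't': [-0.378, 0.322, 0.565]}
{'camera_matrix': array([[293.2730022 ,   0.        , 276.08225395],
       [  0.        , 293.2730022 , 209.5057601 ],
       [  0.        ,   0.        ,   1.        ]]), 'T_tool_cam': array([[-3.34205762e-05, -9.49248526e-01, -3.14527001e-01,
         7.99980741e-02],
       [ 9.99999762e-01,  1.84909804e-04, -6.64317932e-04,
         5.91127833e-04],
       [ 6.88761944e-04, -3.14526948e-01,  9.49248294e-01,
        -1.41410935e-01],
       [ 0.00000000e+00,  0.00000000e+00,  0.00000000e+00,
         1.00000000e+00]])}
{'clock': 0.1, 'qpos': array([-1.13450924,  0.61586536, -0.01261576,  1.42475322,  0.00810525,
        1.10341051, -0.0403709 ]), 'dq': array([ 0.00078816, -0.00319444, -0.00102997, -0.00213564, -0.00105274,
        0.00042239, -0.00182516]), 'joint_efforts': array([ 1.53767225e-03, -4.70384824e+01,  2.60431068e-01, -1.71568948e+01,
        1.01343531e-02,  5.94925790e-03, -1.75770003e-05]), 'position': array([0.2898687 , 0.5810081 , 0.23022135]), 'tool_rot': array([-2.56021421e-04,  2.29287051e-01,  9.73358117e-01, -1.16530484e-03]), 'ft_force': array([ 0.45453352,  0.29721871, -0.2061566 ]), 'wrist_torque': array([0.0100195 , 0.03880979, 0.00021267]), 'grasp_force': 0.0, 'width': 0.08535220042222307}
```

View pics/scene0.png

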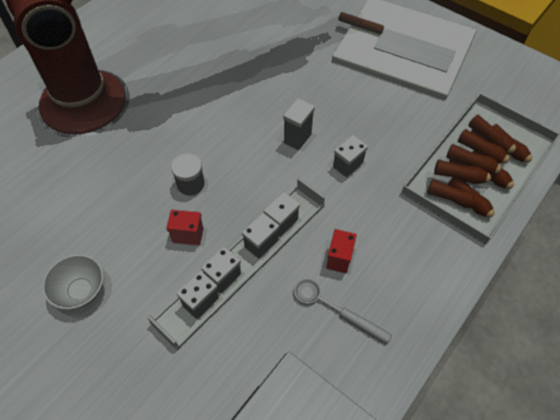

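View pics/side0.png

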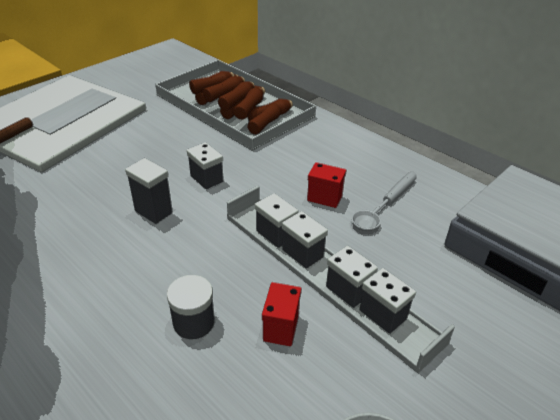

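The scene view shows jar3, with its three-dot lid, at about (350,150). The tall blank tin is at (299,112) and the round tin at (187,165). In the rack the 1-, 2-, 4- and 5-dot lids are at (282,210), (262,232), (222,266) and (198,292). The red look-alikes are at (185,227) and (342,250). Next I measure the lids in both views.

```bash
cat > h.py <<'E'
import numpy as np,cv2
from scipy.spatial.transform import Rotation as Ro
from rig import arm
def cam(n,obs=None):
    p=arm.camera_params(n);K=p["camera_matrix"]
    if n=="wrist":
        q=obs["tool_rot"];T=np.eye(4);T[:3,:3]=Ro.from_quat([q[1],q[2],q[3],q[0]]).as_matrix();T[:3,3]=obs["position"]
        C=T@p["T_tool_cam"];return K,C[:3,:3],C[:3,3]
    R=np.array(p["R"]);return K,R.T,-R.T@np.array(p["t"])
def cast(c,uv,z):
    K,R,o=c;uv=np.atleast_2d(np.asarray(uv,float))
    d=np.c_[uv,np.ones(len(uv))]@np.linalg.inv(K).T@R.T
    return o+d*((z-o[2])/d[:,2])[:,None]
def lids(im,c,z,thr,amin=150):
    hsv=cv2.cvtColor(im,cv2.COLOR_RGB2HSV)
    m=((hsv[:,:,2]>thr)&(hsv[:,:,1]<60)).astype(np.uint8)
    cs,_=cv2.findContours(m,cv2.RETR_EXTERNAL,cv2.CHAIN_APPROX_NONE)
    out=[]
    for k in cs:
        if cv2.contourArea(k)<amin: continue
        k=cv2.convexHull(k)[:,0]
        P=cast(c,k,z)[:,:2]
        r=cv2.minAreaRect((P*1000).astype(np.float32))
        out.append((k.mean(0).round(),r))
    return out
def pose(yaw): # tool down; tool y axis (closing) at world angle yaw
    y=np.array([np.cos(yaw),np.sin(yaw),0]);z=np.array([0,0,-1.]);x=np.cross(y,z)
    q=Ro.from_matrix(np.c_[x,y,z]).as_quat();return np.array([q[3],*q[:3]])
E
python3 - <<'E'
from h import *
for n in ["scene","side"]:
    im=cv2.imread(f"pics/{n}0.png")[:,:,::-1].copy();c=cam(n)
    print(n,c[2],[im[p[1],p[0]].tolist() for p in ([(350,157),(222,262),(240,330)] if n=="scene" else [(197,155),(360,265),(150,250)])])
    for thr in (175,190):
      for l in lids(im,c,0.067,thr): 
        if max(l[1][1])<200: print(thr,l[0],np.round(l[1][0],1),np.round(l[1][1],1),round(l[1][2],1))
E
```

```text
scene [ 0.91808144 -0.40382473  0.94472729] [[150, 152, 151], [151, 152, 152], [133, 138, 136]]
side [ 0.10546582 -0.42229176  0.61330472] [[197, 202, 198], [196, 201, 198], [161, 169, 169]]
175 [407. 345.] [ 510.6 -271.6] [45.  43.4] 86.1
175 [188. 292.] [364.9 -13.3] [58.6 60.4] 45.6
175 [390. 285.] [ 567.  -199.6] [58.  42.9] 86.7
175 [309. 272.] [515.7 -89.6] [95.4 31.4] 86.4
175 [350. 261.] [ 567.4 -126.5] [75.9 42.6] 86.5
175 [305. 226.] [576.5 -33.6] [58.1 43. ] 86.4
175 [276. 204.] [578.   30.2] [58.6 42.9] 86.5
175 [146. 169.] [485.5 263.2] [44.9 61.7] 6.0
175 [205. 152.] [593.7 233.3] [59.4 42.5] 83.4
190 [186. 292.] [364.8 -12.9] [58.8 58. ] 50.1
190 [388. 287.] [ 566.6 -199.5] [56.6 41. ] 86.8
190 [352. 262.] [ 566.5 -135. ] [57.3 41. ] 86.3
190 [304. 227.] [576.  -33.7] [56.1 40.7] 86.6
190 [276. 206.] [577.4  30.4] [57.1 40.8] 86.4
190 [146. 169.] [485.2 262.4] [42.8 58.2] 6.5
190 [205. 154.] [593.2 232.8] [55.6 40.1] 83.8
```

```bash
python3 - <<'E'
from h import *
im=cv2.imread("pics/side0.png");cv2.imwrite("pics/crop0.png",cv2.resize(im[135:335,185:425],None,fx=2.8,fy=2.8,interpolation=cv2.INTER_CUBIC))
for n in ["scene","side"]:
    im=cv2.imread(f"pics/{n}0.png");h=cv2.cvtColor(im,cv2.COLOR_BGR2HSV)
    m=((h[:,:,1]>170)&((h[:,:,0]<5)|(h[:,:,0]>174))&(h[:,:,2]>110)).astype(np.uint8)
    for k in cv2.findContours(m,0,2)[0]:
        if cv2.contourArea(k)>250: 
            P=cast(cam(n),cv2.convexHull(k)[:,0],0.062)[:,:2]*1000;r=cv2.minAreaRect(P.astype(np.float32));print(n,k[:,0].mean(0).round(),np.round(r[0]),np.round(r[1]),r[2])
a=np.deg2rad(86.5);X=np.array([np.sin(a),-np.cos(a)]);Y=np.array([np.cos(a),np.sin(a)])
for n,p in dict(j1=(577.5,30.3),j2=(576.3,-33.7),j4=(566.5,-135),j5=(566.8,-199.5)).items(): print(n,np.round([X@p,Y@p],1))
for yaw in (-.061,np.pi-.061):
    for p in ([.571,-.084,.22],[.571,-.084,.012],[.598,.239,.2],[.598,.239,.02]):
        q=arm.solve_ik(p,pose(yaw));print(yaw,p,None if q is None else np.round(q,2))
E
```

```text
scene [341. 244.] [721.  41.] [41. 56.] 23.474994659423828
scene [181. 219.] [ 453. -107.] [57. 40.] 32.696533203125
side [281. 301.] [ 446. -111.] [59. 42.] 32.689144134521484
side [327. 172.] [714.  37.] [42. 57.] 23.3978214263916
j1 [574.6  65.5]
j2 [577.3   1.5]
j4 [ 573.7 -100.2]
j5 [ 577.9 -164.5]
-0.061 [0.571, -0.084, 0.22] [-0.15  0.54  0.42  1.67 -0.25  0.99  0.29]
-0.061 [0.571, -0.084, 0.012] [-0.02  0.8   0.21  1.83 -0.3   0.53  0.32]
-0.061 [0.598, 0.239, 0.2] [-0.58  0.65  0.28  1.49 -0.2   1.03 -0.31]
-0.061 [0.598, 0.239, 0.02] [-0.52  0.86  0.18  1.63 -0.21  0.67 -0.29]
3.080592653589793 [0.571, -0.084, 0.22] [-0.51  0.76  1.13  1.68 -0.73  1.2  -2.39]
3.080592653589793 [0.571, -0.084, 0.012] [ 0.4   0.84 -0.47  1.82  0.62  0.63  2.63]
3.080592653589793 [0.598, 0.239, 0.2] [-0.13  0.68 -0.51  1.47  0.35  1.08  2.37]
3.080592653589793 [0.598, 0.239, 0.02] [-0.14  0.9  -0.48  1.61  0.55  0.76  2.21]
```

View pics/crop0.png

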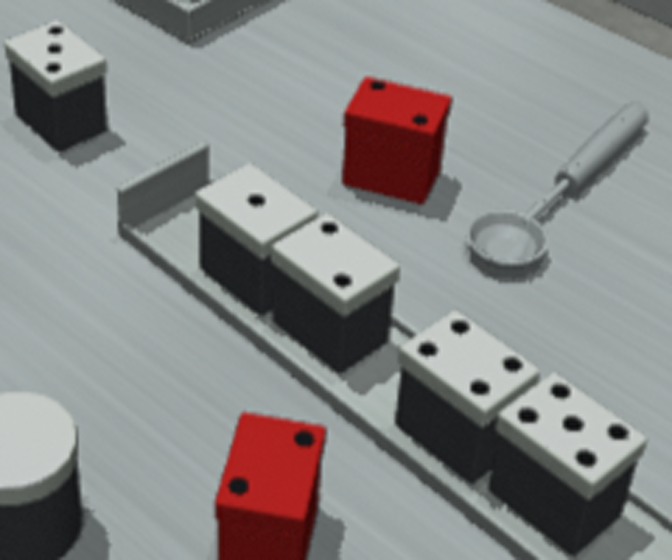

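The crop confirms it: jar3 (three dots) is loose at upper left, and the rack order is 1, 2 | 4, 5. The red tins stay untouched. I go above the gap and take one wrist look.

```bash
cat >> h.py <<'E'
A=np.deg2rad(86.5);XR=np.array([np.sin(A),-np.cos(A)]);YR=np.array([np.cos(A),np.sin(A)])
def W(x,y,z): return [*(x*XR+y*YR),z]
Q=pose(A-np.pi/2)
def look(name,z,thr=170,amin=300):
    o=arm.observe();im=arm.snapshot("wrist");cv2.imwrite(f"pics/{name}.png",im[:,:,::-1])
    c=cam("wrist",o)
    for l in lids(im,c,z,thr,amin):
        if max(l[1][1])<200:
            p=np.array(l[1][0]);print(l[0],"xy",np.round(p,1),"rack",np.round([XR@p,YR@p],1),np.round(l[1][1],1),round(l[1][2],1))
    return im,c
E
python3 - <<'E'
from h import *
arm.move_to(W(.5755,-.0493,.22),Q)
im,c=look("w1",.067)
print(arm.observe()["position"],arm.observe()["clock"])
E
```

```text
[ 0.5717228  -0.08287071  0.2198772 ] 2.7083
```

View pics/w1.png

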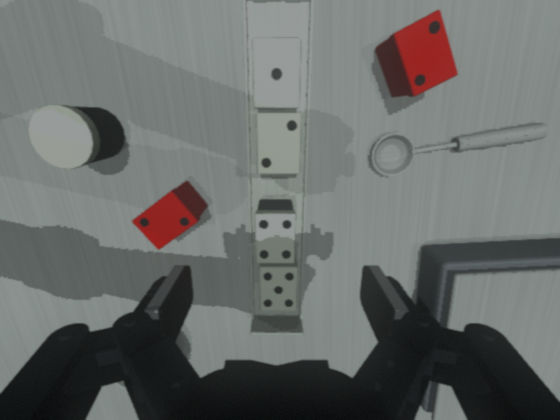

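The wrist view shows the rack spanning columns 248–310. The two-dot lid's near edge is at row 175 and the four-dot lid's far edge at row 213. I cast those points as a check.

```bash
python3 - <<'E'
from h import *
c=cam("wrist",arm.observe())
def pr(n,uv,z):
    P=cast(c,uv,z)*1000;print(n,[np.round([XR@p[:2],YR@p[:2]],1).tolist() for p in P])
pr("j1",[(254,38),(300,38),(254,107),(299,107)],.067)
pr("j2",[(259,112),(299,112),(258,175),(298,175)],.067)
pr("j4",[(256,213),(295,213),(256,264),(295,264)],.067)
pr("rack lips",[(247,0),(311,0),(251,330),(302,330)],.015)
E
```

```text
j1 [[556.7, 95.6], [597.4, 95.7], [555.5, 37.9], [598.1, 38.0]]
j2 [[560.1, 33.4], [598.2, 33.5], [558.1, -27.4], [598.8, -27.3]]
j4 [[555.3, -68.4], [596.7, -68.3], [554.2, -129.2], [598.1, -129.0]]
rack lips [[546.8, 140.3], [611.2, 140.5], [540.9, -264.6], [614.4, -264.4]]
```

```bash
python3 - <<'E'
from h import *
arm.close(20)
x=.577
arm.move_l(W(x,-.0485,.09),.15)
print(arm.move_l(W(x,-.0485,.014),.08,f_stop=8),arm.observe()["position"])
for y in (-.019,-.045,-.078,-.0485):
    print(y,arm.move_l(W(x,y,.014),.045 if y in(-.019,-.078) else .1,f_stop=25),arm.observe()["ft_force"].round(1))
arm.move_l(W(x,-.0485,.16),.2)
im=arm.snapshot("side");cv2.imwrite("pics/side1.png",im[:,:,::-1]);c=cam("side")
for l in lids(im,c,.067,190): 
    if max(l[1][1])<200:
        p=np.array(l[1][0]);print(l[0],"xy",np.round(p,1),"rack",np.round([XR@p,YR@p],1),np.round(l[1][1],1),round(l[1][2],1))
print(arm.observe()["clock"])
E
```

```text
False [ 0.57345662 -0.0837995   0.01450752]
-0.019 False [-0.2  0.1 -1.2]
-0.045 False [ 0.4  0.7 -0.1]
-0.078 False [ 0.  -0.1  0.6]
-0.0485 False [-1.  -0.6 -0.2]
[331. 287.] xy [ 511.4 -140.4] rack [ 519.  -108.9] [40.4 18.9] 32.5
[188. 291.] xy [365.2 -13.6] rack [365.3   8.7] [58.6 59.6] 45.6
[144. 242.] xy [376.  121.8] rack [367.9 144.5] [  6.7 128.3] 1.6
[214. 219.] xy [508.3  80.9] rack [502.4 111.8] [178.3  94.4] 82.9
[280. 208.] xy [578.8  35.2] rack [575.6  70.5] [151.7  46.4] 89.8
[150. 169.] xy [485.5 263. ] rack [468.6 292.1] [45.5 62. ] 6.3
[285. 158.] xy [687.4 105.5] rack [679.7 147.3] [118.8  34.3] 76.9
[205. 153.] xy [594.6 236.1] rack [579.1 271.9] [65.2 44.2] 83.4
[118. 141.] xy [501.6 373. ] rack [477.9 403. ] [26.2 71.1] 0.4
[184.  94.] xy [713.5 435.2] rack [685.6 478. ] [66.4 46. ] 89.7
9.0667
```

View pics/side1.png

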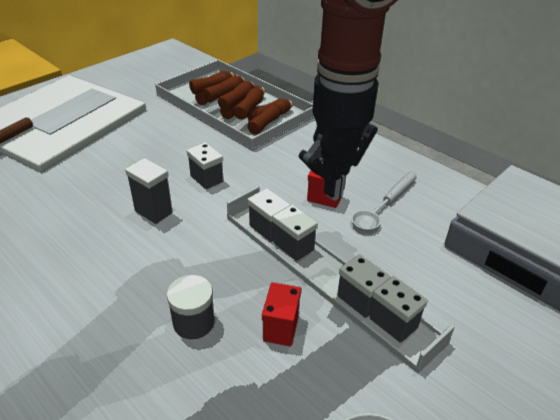

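The side view shows 1–2 (269–295, 205–220) and 4–5 (361–402, 270–290) pushed apart and all upright. Now I go above jar3 for one close look.

```bash
python3 - <<'E'
from h import *
arm.open()
arm.move_to([.598,.239,.17],pose(np.deg2rad(-6.4)))
for t in (150,):
    im,c=look("w2",.062,t)
print([im[y,280].tolist() for y in range(100,420,20)],arm.observe()["clock"])
E
```

```text
[279. 188.] xy [602.1 256.1] rack [585.3 292.4] [25.1 38.4] 83.4
[[128, 135, 133], [125, 132, 129], [118, 125, 122], [57, 61, 59], [143, 151, 141], [57, 61, 58], [134, 141, 132], [97, 103, 100], [96, 102, 100], [66, 71, 69], [87, 92, 88], [37, 40, 40], [39, 41, 40], [108, 115, 106], [20, 25, 24], [15, 16, 17]] 11.1333
```

View pics/w2.png

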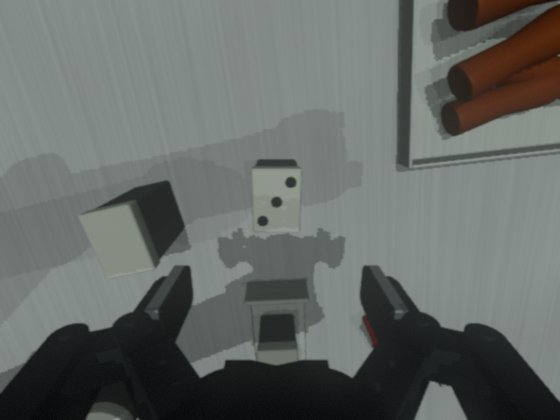

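The wrist view shows the three-dot lid, with corners near (252,168), (300,166), (300,231) and (252,233). The middle dot is at (277,202).

```bash
python3 - <<'E'
from h import *
c=cam("wrist",arm.observe());im=cv2.imread("pics/w2.png")
P=cast(c,[(252,168),(300,166),(300,231),(252,233),(277,202)],.062)*1000;print(P.round(1)[:,:2].tolist())
g=cv2.cvtColor(im,cv2.COLOR_BGR2GRAY)[150:245,235:320];r=(im[150:245,235:320,1].astype(int)-im[150:245,235:320,0])
m=((g>100)&(r>4)).astype(np.uint8)
k=max(cv2.findContours(m,0,1)[0],key=cv2.contourArea);k=cv2.convexHull(k)[:,0]+[235,150]
print(k.min(0),k.max(0),cv2.minAreaRect((cast(c,k,.062)[:,:2]*1000).astype(np.float32)))
E
```

```text
[[583.4, 273.3], [624.4, 270.2], [619.0, 210.4], [574.8, 213.5], [601.2, 240.5]]
[251 168] [301 233] ((600.4708862304688, 240.90472412109375), (60.330284118652344, 44.402217864990234), 83.3546142578125)
```

```bash
python3 - <<'E'
from h import *
q=pose(np.deg2rad(-6.65))
arm.move_to([.6005,.2409,.12],q)
arm.move_l([.6005,.2409,.022],.1,f_stop=10)
arm.close(40); o=arm.observe();print(o["width"],o["grasp_force"],o["position"])
arm.move_l([.6005,.2409,.17],.15)
o=arm.observe();print(o["width"],o["grasp_force"],o["ft_force"])
im=arm.snapshot("side");cv2.imwrite("pics/side2.png",im[:,:,::-1]);c=cam("side")
for t in (180,190):
  for l in lids(im,c,.067,t): 
    if max(l[1][1])<140 and l[0][1]>180:
        p=np.array(l[1][0]);print(t,l[0],"rack",np.round([XR@p,YR@p],1),np.round(l[1][1],1),round(l[1][2],1))
print(arm.observe()["clock"])
E
```

```text
0.043425577028012904 42.07617402076721 [0.60077786 0.24107638 0.02254892]
0.04370770829419916 41.71543478965759 [-0.69022863  0.47178309 -1.50086986]
180 [403. 338.] rack [ 531.3 -221. ] [82.3 53.8] 86.6
180 [194. 294.] rack [366.3   3.8] [59.7 48.2] 8.5
180 [288. 214.] rack [576.3  47.4] [107.2  45.3] 89.3
190 [401. 295.] rack [ 577.7 -184.3] [57.3 42.3] 86.8
190 [194. 293.] rack [366.4   3.6] [58.6 47.5] 9.9
190 [314. 269.] rack [525.2 -71.5] [40.5 43.7] 81.0
190 [367. 273.] rack [ 573.8 -124. ] [57.6 42. ] 86.6
190 [291. 214.] rack [576.2  47.2] [105.9  44.1] 89.3
14.225
```

View pics/side2.png

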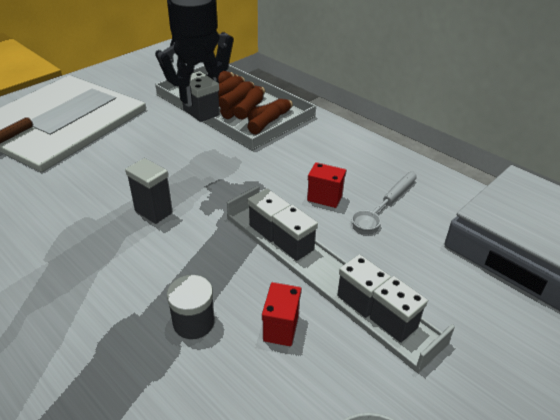

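The side view shows jar3 held upright at (200,95). The row is open, with the gap running from about −6 to −94 mm along the rack (88 mm wide). I place jar3 at its middle.

```bash
python3 - <<'E'
from h import *
x,y=.577,-.050
arm.move_to(W(x,y,.17),Q)
arm.move_l(W(x,y,.085),.15)
print(arm.move_l(W(x,y,.0315),.08,f_stop=10),arm.move_l(W(x,y,.0255),.02,f_stop=4))
o=arm.observe();print(o["position"],o["ft_force"].round(1),o["width"])
im=arm.snapshot("side");cv2.imwrite("pics/side3.png",cv2.resize(im[160:360,200:460,::-1],None,fx=2.8,fy=2.8))
print(o["clock"])
E
```

```text
False True
[ 0.57374042 -0.08531139  0.02741261] [-0.9  0.3  4.4] 0.04333811518073959
17.3
```

View pics/side3.png

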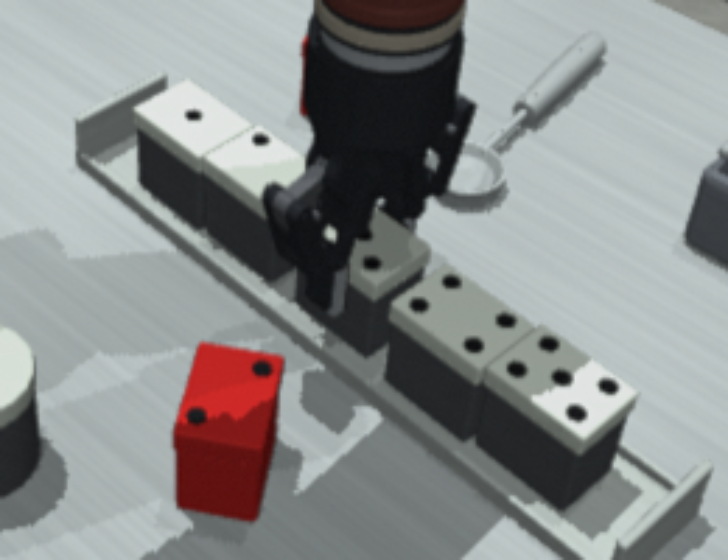

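Contact came at TCP z = 27.4 mm, 4.9 mm above the pick height, which matches the rack floor. The picture shows jar3 seated between 2 and 4 without touching them. I release and check.

```bash
python3 - <<'E'
from h import *
arm.open()
arm.move_l(W(.577,-.050,.17),.12)
arm.move_to([.45,.35,.25],Q)
im=arm.snapshot("side");c=cam("side");cv2.imwrite("pics/side4.png",cv2.resize(im[160:360,200:460,::-1],None,fx=2.8,fy=2.8))
for l in lids(im,c,.067,190): 
    if max(l[1][1])<140 and l[0][1]>180:
        p=np.array(l[1][0]);print(l[0],"rack",np.round([XR@p,YR@p],1),np.round(l[1][1],1),round(l[1][2],1))
print(arm.observe()["clock"])
E
```

```text
[402. 296.] rack [ 577.7 -184.4] [56.7 42.2] 86.7
[188. 291.] rack [365.6   8.8] [58.9 58.2] 13.3
[365. 272.] rack [ 573.8 -124.1] [57.5 42. ] 86.6
[328. 243.] rack [577.3 -51.7] [57.7 42.2] 86.5
[287. 212.] rack [576.   52.9] [117.1  44.1] 89.1
20.925
```

View pics/side4.png

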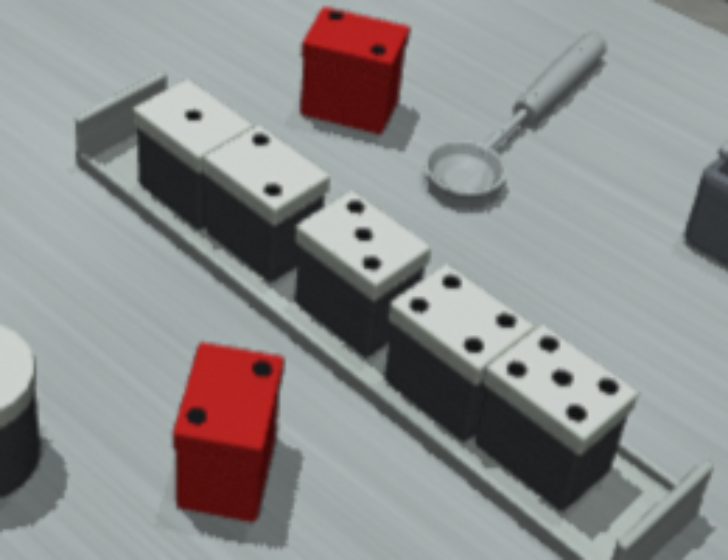

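The picture shows the tins in the order 1-2-3-4-5, flat and square. The three-dot lid at (328,243) in the full image measures 86.5°, parallel to the rack, and sits within a few mm of its centre line. I hand in.

```bash
python3 -c "
from rig import arm
print(arm.sign_off())"
```

```text
the job is handed in; nothing more can be done
None
```

The job is handed in at about 21 s: the three-dot tin stands flat and square between the two- and four-dot tins in the rack, all three are upright in the last picture, and the verdict was not shown.

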